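Turn a loupe out of its covered holder onto the cleaning tray

ROBOT

A 6-joint arm with a two-finger parallel gripper is mounted at the origin on a cart in front of the work surface, level with it; the furniture and walls round the work are solid. World frame = base frame: x ahead of the robot, y to its left, z up, the work surface at z = 0. Lengths are in m, angles in rad, forces in N, time in s.
With the tool pointing down it reaches from about 0.375 to 0.925 m from the base axis. Payload 5.7 kg.
Tool frame: the origin (TCP) lies midway between the tips of the shut fingers; the grasp point (between the pads) lies 19 mm behind it (ctrl.grip_depth is the z of the grasp point in the tool frame, in m); z points along the fingers, y is the line along which they close (so a half turn about z gives the same grasp; the last joint's range is limited). The gripper opens to 88 mm and grips with 3 to 60 N. Pads are 20 mm wide; open, the fingers measure 115 mm over their backs; the gripper's body (75 mm by 178 mm) begins 61 mm behind the grasp point.
Start: joints at [1.159, 0.359, 1.51, -0, 1.272, -0.115], TCP at [0.175, 0.574, 0.223] pointing down, gripper open.
Joint ranges: [-2.97, 2.97], [-1.01, 2.36], [0.21, 2.38], [-0.96, 4.11], [0.2, 2.71], [-2.98, 2.98]. Speed limits (rad/s): [2.39, 2.39, 3.14, 3.14, 3.14, 3.14].

INTERFACE

Orientations are given as a 3x3 rotation matrix whose columns are the frame's x, y, z axes.
In Python, from workcell import ctrl, vision gives the robot as it stands. The module is installed in compiled form; this text tells all that it offers.
- The arm moves only by the shell command python3 -m handwheel 'ROWS' [FORCE]. ROWS is JSON, a list of rows, each an object with "dp": the shift along the tool's x, y, z in m, a list of three; "turn": the turn, a rotation vector about the tool's x, y, z in degrees, a list of three; "hand": the finger opening in m, from 0 to 0.0878. A call has exactly 5 rows; each row shifts and turns the commanded pose from where the row before left it, along the tool's axes as they then stand; what a row does not reach is not made up. A row lasts 1/10 s, in which the tool goes at most 50 mm and 8.59 degrees, less where a joint would pass 70% of its speed; a pose out of reach is approached as far as the arm can. A call is refused whole if a number of a shift passes 0.05 or a number of a turn 8.59, either way. A call with a gripper value outside its range is refused whole. The fingers move at their own pace and stop on an object; FORCE is the grip in N (left out, the last holds). Time passes only in rows, so rows that do not move let the fingers close, or fill a call up. It gives the time, the measured TCP pose, the force, the opening and the grip force at its end, in the units of the state.
- ctrl.get_obs(): the state, without advancing time (a new reading comes with each control period).
- vision.read_camera(name): name is "scene" or "top"; returns a dict with "pixels" (400x640x3 uint8, blue, green, red), "fx", "fy", "cx", "cy" (pixels), "k1" (the pictures are not rectified: a ray, as slopes to the right and down, at radius r is drawn at 1 + k1 r^2 times it, then the intrinsics apply), "extrinsics" (4x4, takes a point from world to camera coordinates). Camera axes: x right, y up, looking along -z (the intrinsics and any distortion apply to the point x, -y, -z); pixel columns grow to the right and rows downward; lengths in m; the calibration is good to about 2 mm. A picture is of the moment at which its call begins. There is no depth.
- ctrl.hand_in(): hands the job in; it is judged then, once.
The state is a dict: "time_s": time; "joint_pos": joint angles; "qd": joint speeds; "joint_efforts": joint torques, N m; "ee_pos": TCP position; "tcp_rot": TCP orientation; "force": force on the tool from outside, world axes, zero at the start; "wrist_torque": the same for the moment, N m; "grip_width": finger opening in m; "grip_force": force on a finger pad.
Only numpy, scipy, OpenCV 4.12 (cv2) and the standard library are available. Lean on these libraries where they do the work, as an engineer would, in place of code of your own. Each camera call takes 0.05 s, during which the arm holds its last target. There are 200 camera calls.

TASK

The loupe sits in the blue holder that leans in the grey stand, closed only by a loose orange cover: pinch holder and cover together by their two tabs, turn them over as one and set them down cover-side down in the white V-shaped tray. Then lift the blue holder away, so that the loupe is left upside down on the cover in the tray, and put the empty holder back in the grey stand. The loupe must not drop out on the way, nor be touched by the gripper's fingers.

Things in the scene. Friction and masses are not known exactly. Their poses are not given: they have to be found in the camera images.
- holder: Blue holder, 0.11-0.18 kg: block 47 x 47 x 40 mm, walls 5, pocket 37 x 37 x 35 deep open at +z; on its -x side a tab 30 wide (y), 10 thick (z = 30 to 40), to x = -62. Origin: centre of the back. x to its foot (the edge at x = +23.5), y across, z out of the mouth. Starts in the stand: foot on the foot slope, back on the back slope, mouth 45 deg up to the robot's right, tab 45 deg up to its left.
- cover: Loose orange cover plate, 4 mm thick, 0.06 kg: 47 x 47 mm with a 30 mm wide tab on its -x side, to x = -62.5. Origin: centre of the square part, in the face on the holder's mouth; axes as the holder's, its body at z = 0 to 4. Starts lying on the mouth (z = 40 of the holder), tab on tab: both tabs together are 14 mm thick. Only its weight keeps it there.
- loupe: Black eye loupe, a waisted cylinder of 33 mm diameter and 33 mm height, 0.035 kg. Origin: centre of its underside; z along its axis to its top. It starts in the holder's pocket, hidden by the cover, its top towards the mouth.
- stand: Grey fixed V-shaped stand, 130 mm wide (y). Origin on the bench under its middle, z up, -x roughly to the robot's left. Two flat 45 deg slopes meet in a corner line along y, 12 mm above the origin: the back slope rises 46 mm towards -x, the foot slope 51 mm towards +x. Fingers have room beyond their edges. The holder stands in it foot on the foot slope, its back or its mouth on the back slope.
- tray: White fixed V-shaped tray, lined black: the same V, origin and axes as the stand, plus end walls at y = +-64 mm, 43 mm high. Turned over, holder and cover stand in it with the foot on the foot slope and the cover on the back slope (on the robot's left), tabs again 45 deg up to the robot's left and reaching past the slope's edge, with room for a finger under them.

How it is judged:
By the outcome, as a careful person would: the job done as asked, in the order asked, and still so for the second after the job is handed in, with the robot touching nothing.
It also fails if it takes over 67 s, if anything falls off the work surface, if the arm or the gripper's body presses on something with over 40 N, if the wrist force passes 120 N, or if a joint passes its speed limit or range.

## Working session

There is one attempt and no reset: what is moved stays moved. The work goes in short steps, Python scripts to look and compute and a shell command to move; the robot and the scene stay as the last step left them, time stands still between calls to the robot, and variables do not carry over. Pictures are saved under pics/ and viewed, at most 13 in all, crops included, and the job is handed in when it is done.

```bash
mkdir -p pics
cat > h.py <<'E'
import numpy as np, cv2
from workcell import ctrl, vision
def cap(n,f=None):
    c=vision.read_camera(n); c['img']=np.array(c['pixels'],dtype=np.uint8)
    if f: cv2.imwrite('pics/'+f,c['img'])
    return c
def ray(c,uv):
    uv=np.atleast_2d(np.array(uv,float))
    K=np.array([[c['fx'],0,c['cx']],[0,c['fy'],c['cy']],[0,0,1]])
    p=cv2.undistortPoints(uv[:,None],K,np.array([c['k1'],0,0,0.]))[:,0]
    E=np.array(c['extrinsics']); d=np.c_[p[:,0],-p[:,1],-np.ones(len(p))]@E[:3,:3]
    o=-E[:3,:3].T@E[:3,3]
    return o,d/np.linalg.norm(d,axis=1)[:,None]
def proj(c,P):
    E=np.array(c['extrinsics']); q=np.atleast_2d(P)@E[:3,:3].T+E[:3,3]
    x=q[:,0]/-q[:,2]; y=-q[:,1]/-q[:,2]; s=1+c['k1']*(x*x+y*y)
    return np.c_[c['fx']*x*s+c['cx'],c['fy']*y*s+c['cy']]
def onz(c,uv,z):
    o,d=ray(c,uv); return o+d*((z-o[2])/d[:,2])[:,None]
def tri(c1,u1,c2,u2):
    o1,d1=ray(c1,u1);o2,d2=ray(c2,u2);P=[];g=[]
    for a,b in zip(d1,d2):
        A=np.c_[a,-b];t=np.linalg.lstsq(A,o2-o1,rcond=None)[0]
        p,q=o1+a*t[0],o2+b*t[1];P.append((p+q)/2);g.append(np.linalg.norm(p-q))
    return np.array(P),np.array(g)
E
python3 - <<'E'
from h import *
np.set_printoptions(precision=4,suppress=True)
for n in('scene','top'):
    c=cap(n,n+'0.png');E=np.array(c['extrinsics']);print(n,c['fx'],c['k1'],-E[:3,:3].T@E[:3,3],E[:3,:3].tolist())
o=ctrl.get_obs();print(o['time_s'],o['ee_pos'],o['tcp_rot'],o['grip_width'],o['force'],ctrl.grip_depth)
E
```

```text
scene 401.5103875524176 -0.09897453455620626 [1.1693 0.1164 0.5445] [[0.14987635905050503, 0.9885869542915138, 0.015261415478002215], [-0.5573779311244779, 0.07173292065306267, 0.8271542963619171], [0.816619200664031, -0.13247725049686643, 0.5617676202911925]]
top 505.6622689582279 -0.12681543515360263 [0.3399 0.2241 0.903 ] [[0.0044560609369138455, -0.9999839507033366, 0.0034988364741881015], [0.9913603494285341, 0.004876253369890027, 0.13107585488566328], [-0.13109081242353074, 0.0028845257529158176, 0.991366167674346]]
0.1 [0.1752 0.5732 0.2219] [[-0.9563  0.2925 -0.0006]
 [ 0.2925  0.9563 -0.0014]
 [ 0.0002 -0.0016 -1.    ]] 0.08781778506234413 [ 0.5724  0.1709 -0.5326] -0.0187
```

View pics/scene0.png

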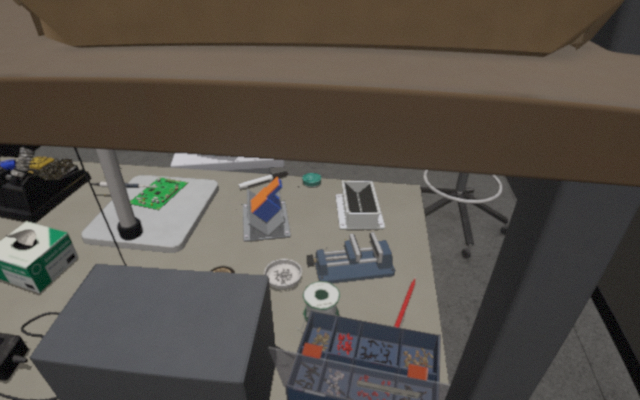

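View pics/top0.png

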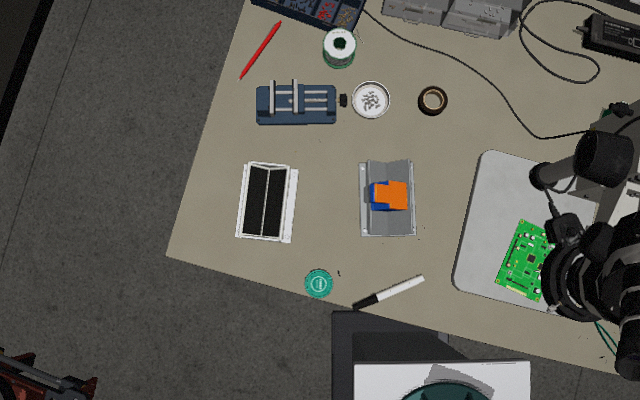

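The scene view shows the holder with its orange cover in the stand near (266,205) and the tray near (360,205). The top view has the stand near (387,197), the cover at (390,195) and the tray near (267,202). I'll enlarge both.

Run:
```python
from h import *
np.set_printoptions(precision=4,suppress=True)
s=cv2.imread('pics/scene0.png');t=cv2.imread('pics/top0.png')
a=cv2.resize(s[165:250,230:390],(800,425),interpolation=cv2.INTER_CUBIC);cv2.imwrite('pics/sc.png',a)
b=cv2.resize(t[150:250,225:425],(800,400),interpolation=cv2.INTER_CUBIC);cv2.imwrite('pics/tc.png',b)
c=cap('top');print(onz(c,[[387,197],[267,202],[340,310],[530,310],[320,283],[390,293]],0.0))
```

```text
[[ 0.4432  0.0991  0.    ]
 [ 0.4331  0.315   0.    ]
 [ 0.2427  0.1838  0.    ]
 [ 0.239  -0.1597  0.    ]
 [ 0.2898  0.2192  0.    ]
 [ 0.2724  0.0954  0.    ]]
```

View pics/sc.png

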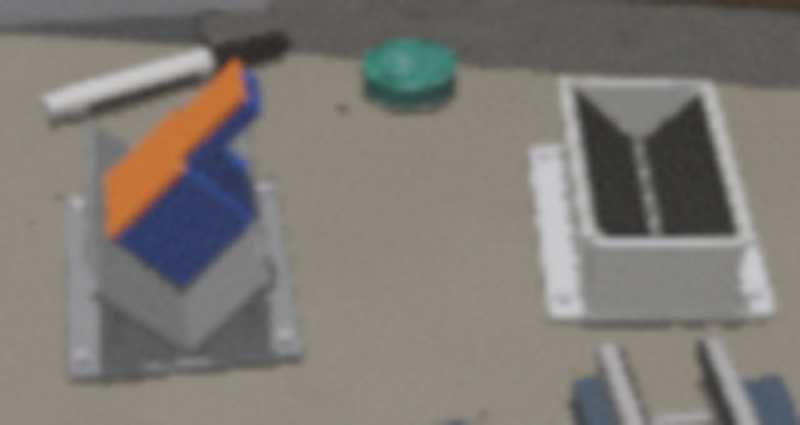

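View pics/tc.png

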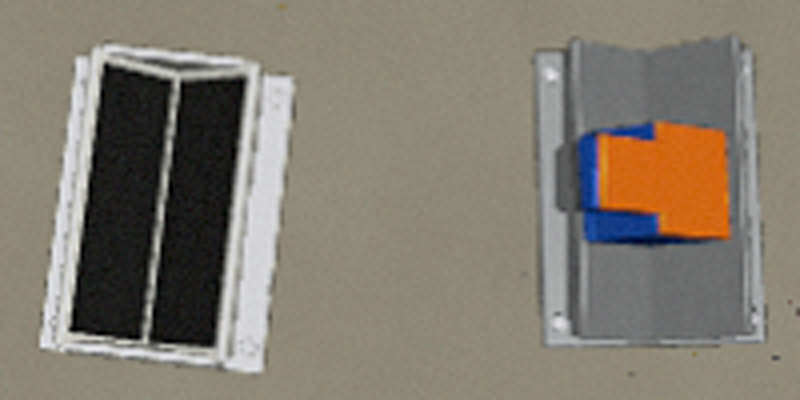

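The crops show the cover's tab pointing up-left and its square corner positions. They also show the tray's two black lining strips with the white corner line between them, from about (177,78) to (147,340) in the top crop. Next I'll extract the corners from colour masks and triangulate them.

Run:
```python
from h import *
np.set_printoptions(precision=4,suppress=True)
S=cap('scene');T=cap('top')
def quads(c,box,lo,hi,n,up=4):
    x0,y0,x1,y1=box
    im=cv2.resize(c['img'][y0:y1,x0:x1],None,fx=up,fy=up,interpolation=cv2.INTER_CUBIC)
    m=cv2.inRange(cv2.cvtColor(im,cv2.COLOR_BGR2HSV),lo,hi)
    cs=sorted(cv2.findContours(m,cv2.RETR_EXTERNAL,cv2.CHAIN_APPROX_NONE)[0],key=cv2.contourArea)[::-1][:n]
    for k in cs:
        h=cv2.convexHull(k)
        for e in np.arange(.01,.12,.003):
            a=cv2.approxPolyDP(k,e*cv2.arcLength(k,True),True)
            if len(a)<=N:break
        print(cv2.contourArea(k)/up**2,((a[:,0]+.5)/up-.5+[x0,y0]).tolist())
N=8
print('orange');quads(T,(350,150,430,250),(5,150,90),(18,255,255),1);quads(S,(230,165,300,250),(5,150,90),(18,255,255),1)
print('blue');quads(T,(350,150,430,250),(105,150,40),(125,255,255),1);quads(S,(230,165,300,250),(105,120,40),(125,255,255),1)
N=4
print('black');quads(T,(225,150,310,250),(0,0,0),(180,255,52),2);quads(S,(330,170,400,240),(0,0,0),(180,255,62),2)
N=4
im=T['img'];print(im[200,265:272].tolist())
print('micro',[ (p.round(3).tolist(),g.round(3)) for p,g in [tri(S,[[130,232]],T,[[548,185]])]])
```

```text
orange
729.625 [[374.375, 183.625], [375.125, 201.875], [389.125, 202.625], [390.375, 208.125], [406.625, 209.125], [405.125, 182.375], [389.375, 180.125], [387.375, 185.125]]
275.75 [[277.125, 176.375], [251.125, 200.125], [251.875, 211.125], [276.625, 185.375]]
blue
198.53125 [[370.875, 183.375], [369.375, 188.625], [371.125, 208.875], [395.625, 210.125], [388.875, 208.875], [387.875, 203.625], [373.875, 202.125], [373.125, 182.875]]
336.125 [[280.375, 184.375], [254.375, 212.375], [265.875, 220.625], [279.375, 207.875], [271.875, 195.875], [277.625, 198.875], [273.875, 193.125]]
black
1108.0 [[251.125, 165.625], [242.125, 231.875], [259.375, 234.125], [267.125, 170.125]]
1018.4375 [[285.125, 169.125], [269.875, 170.375], [262.375, 234.625], [277.875, 235.625]]
255.96875 [[368.625, 185.125], [359.375, 193.125], [363.125, 210.875], [375.125, 209.875]]
171.90625 [[346.125, 185.125], [349.875, 208.875], [358.375, 210.875], [355.125, 193.125]]
[[142, 150, 150], [62, 67, 65], [22, 19, 21], [23, 29, 27], [26, 20, 20], [17, 20, 23], [25, 28, 27]]
micro [([[0.464, -0.192, 0.016]], array([0.008]))]
```

Run:
```python
from h import *
np.set_printoptions(precision=4,suppress=True)
S=cap('scene');T=cap('top')
P,g=tri(S,[[253,212.4],[250.8,200.3],[279.2,184.3],[277.4,176.2]],T,[[406,181.8],[406.8,209.3],[373.9,183.4],[374.8,202.2]])
print('F E A B\n',P,g*1e3)
print('lens: foot',np.linalg.norm(P[0]-P[1]),'tab end',np.linalg.norm(P[2]-P[3]),'length',np.linalg.norm(P[:2].mean(0)-P[2:].mean(0)))
print('xh',(P[:2].mean(0)-P[2:].mean(0))/np.linalg.norm(P[:2].mean(0)-P[2:].mean(0)))
# top-view directions with depth prior: foot edge z
Q,g=tri(S,[[375.2,210],[349.8,209],[368.7,185],[346,185]],T,[[285.2,168.8],[251.1,165.4],[278,235.9],[242,232]])
print('tray outer black corners (near R?,...)\n',Q,g*1e3)
# scene right=+y => left strip in top (+y) = right strip in scene
Q,g=tri(S,[[375.2,210],[349.8,209],[368.7,185],[346,185]],T,[[251.1,165.4],[285.2,168.8],[242,232],[278,235.9]])
print('tray\n',Q,g*1e3)
L=onz(T,[[268.5,170.2],[260.9,234.4]],.012);print('corner',L,np.degrees(np.arctan2(*(L[0]-L[1])[[1,0]])))
L=onz(T,[[251.1,165.4],[242,232]],.058);print('back edge',L,np.degrees(np.arctan2(*(L[0]-L[1])[[1,0]])))
L=onz(T,[[285.2,168.8],[278,235.9]],.063);print('foot edge',L,np.degrees(np.arctan2(*(L[0]-L[1])[[1,0]])))
```

```text
F E A B
 [[0.4649 0.074  0.0432]
 [0.4173 0.0712 0.0423]
 [0.4535 0.1347 0.1015]
 [0.423  0.1332 0.1032]] [4.3903 0.3479 1.3996 0.2952]
lens: foot 0.04768567539454472 tab end 0.030599476552061536 length 0.08556605493810727
xh [ 0.0331 -0.7166 -0.6967]
tray outer black corners (near R?,...)
 [[0.4928 0.3071 0.0469]
 [0.4866 0.3101 0.05  ]
 [0.3781 0.3201 0.038 ]
 [0.3736 0.3245 0.0396]] [55.634  56.7497 58.7665 56.8602]
tray
 [[0.4916 0.3379 0.0441]
 [0.4858 0.2808 0.0476]
 [0.3772 0.3523 0.0355]
 [0.3716 0.2939 0.0363]] [2.7664 1.6278 2.7604 4.6941]
corner [[0.489  0.3122 0.012 ]
 [0.3745 0.3236 0.012 ]] -5.723216077311279
back edge [[0.4895 0.3374 0.058 ]
 [0.3765 0.3503 0.058 ]] -6.496472731110436
foot edge [[0.483  0.279  0.063 ]
 [0.3702 0.2895 0.063 ]] -5.323526114475556
```

The cover measures 47.7 / 30.6 / 85.6 mm against the nominal 47 / 30 / 86, so that measurement is good. The slopes' 46 and 51 mm turn out to be lengths along the slope. Next I'll work out the target poses and check that the wrist can do the half turn.

```bash
cat > pose.py <<'E'
from h import *
from scipy.spatial.transform import Rotation as Ro
def fr(C,yaw):
    a=np.radians(yaw);y=np.array([np.cos(a),np.sin(a),0]);h=np.array([np.sin(a),-np.cos(a),0]);k=np.array([0,0,1.])
    return np.array(C),(h-k)/2**.5,y,(h+k)/2**.5   # C, down-right dir, y, up-right dir
CS,xs,ys,zs=fr([.4397,.104,.012],2.9)
CT,xt,yt,zt=fr([.4318,.3179,.012],-5.8)
# tool poses, sign=+1: tool x=+y axis
def Rt(x,y,z,s): return np.c_[s*y,s*z,x]
PS=CS-.0535*xs+.037*zs
PT=CT-.0535*xt+.007*zt   # flipped: cover face on slope, tab centre 7 mm off it
def step(P,R,PR=None,RR=None):
    o=ctrl.get_obs(); p=np.array(o['ee_pos']) if PR is None else PR; r=np.array(o['tcp_rot']) if RR is None else RR
    print('dp tool mm',(r.T@(P-p)*1e3).round(1),'turn deg',np.degrees(Ro.from_matrix(r.T@R).as_rotvec()).round(2))
def st():
    o=ctrl.get_obs();print('t',round(o['time_s'],2),'q',np.round(o['joint_pos'],2),'p',np.round(o['ee_pos'],4),'w',round(o['grip_width'],4),'gf',round(o['grip_force'],1),'f',np.round(o['force'],1))
E
python3 - <<'E'
from pose import *
np.set_printoptions(precision=4,suppress=True)
S=cap('scene');T=cap('top')
print(tri(S,[[357.2,193.1]],T,[[260.9,234.4]]))
print(PS,PT)
for nm,P,R0 in(('S+',PS,Rt(xs,ys,zs,1)),('S-',PS,Rt(xs,ys,zs,-1)),('T+',PT,Rt(xt,yt,zt,1)),('T-',PT,Rt(xt,yt,zt,-1))):
    for s in (1.7,2.0,2.3):
        w=P-.25*R0[:,2];q1=np.arctan2(w[1],w[0])
        M=Ro.from_euler('ZY',[q1,s]).as_matrix().T@R0
        e=Ro.from_matrix(M).as_euler('ZYZ');print(nm,s,'q1 %.2f'%q1,'q4 %.2f q5 %.2f q6 %.2f'%(e[0],e[1],(e[2]-np.pi/2+np.pi)%(2*np.pi)-np.pi))
E
```

```text
(array([[0.3746, 0.324 , 0.0127]]), array([0.001]))
[0.4391 0.1157 0.076 ] [0.4351 0.3506 0.0548]
S+ 1.7 q1 0.60 q4 -0.68 q5 1.85 q6 2.06
S+ 2.0 q1 0.60 q4 -0.65 q5 1.61 q6 2.25
S+ 2.3 q1 0.60 q4 -0.66 q5 1.37 q6 2.43
S- 1.7 q1 0.60 q4 -0.68 q5 1.85 q6 -1.08
S- 2.0 q1 0.60 q4 -0.65 q5 1.61 q6 -0.89
S- 2.3 q1 0.60 q4 -0.66 q5 1.37 q6 -0.71
T+ 1.7 q1 0.86 q4 -0.48 q5 2.08 q6 2.44
T+ 2.0 q1 0.86 q4 -0.43 q5 1.81 q6 2.58
T+ 2.3 q1 0.86 q4 -0.42 q5 1.53 q6 2.70
T- 1.7 q1 0.86 q4 -0.48 q5 2.08 q6 -0.71
T- 2.0 q1 0.86 q4 -0.43 q5 1.81 q6 -0.56
T- 2.3 q1 0.86 q4 -0.42 q5 1.53 q6 -0.44
```

```bash
python3 -m handwheel '[{"dp":[-0.034,-0.023,0.001],"turn":[0,0,0],"hand":0.05},{"dp":[-0.034,-0.023,0.001],"turn":[0,0,0],"hand":0.05},{"dp":[-0.034,-0.023,0.001],"turn":[0,0,0],"hand":0.05},{"dp":[-0.034,-0.023,0.001],"turn":[0,0,0],"hand":0.05},{"dp":[-0.034,-0.023,0.001],"turn":[0,0,0],"hand":0.05}]' 50
python3 -m handwheel '[{"dp":[-0.034,-0.023,0.001],"turn":[0,0,0],"hand":0.05},{"dp":[-0.034,-0.023,0.001],"turn":[0,0,0],"hand":0.05},{"dp":[-0.034,-0.023,0.001],"turn":[0,0,0],"hand":0.05},{"dp":[-0.034,-0.023,0.001],"turn":[0,0,0],"hand":0.05},{"dp":[-0.034,-0.023,0.001],"turn":[0,0,0],"hand":0.05}]'
python3 - <<'E'
from pose import *
st();step(PS-.1*xs,Rt(xs,ys,zs,-1))
E
```

```text
time_s: 0.95
ee_pos: [0.3052, 0.4128, 0.2178]
tcp_rot: [[-0.956, 0.292, 0.0], [0.292, 0.956, 0.0], [-0.0, 0.0, -1.0]]
force: [0.9, -0.4, 0.5]
grip_width: 0.0516
grip_force: 0.0
time_s: 1.45
ee_pos: [0.4343, 0.253, 0.2128]
tcp_rot: [[-0.956, 0.292, 0.0], [0.292, 0.956, 0.0], [-0.0, 0.0, -1.0]]
force: [0.8, -0.3, 0.5]
grip_width: 0.05
grip_force: 0.0
t 1.45 q [ 0.39  0.23  1.73  0.    1.18 -0.88] p [0.4343 0.253  0.2128] w 0.05 gf 0.0 f [ 0.8 -0.3  0.5]
dp tool mm [-20.7 -63.4  66.1] turn deg [ 44.55  -7.79 -18.88]
```

```bash
python3 -m handwheel '[{"dp":[0,0,0],"turn":[4.45,-0.78,-1.89],"hand":0.05},{"dp":[0,0,0],"turn":[4.45,-0.78,-1.89],"hand":0.05},{"dp":[0,0,0],"turn":[4.45,-0.78,-1.89],"hand":0.05},{"dp":[0,0,0],"turn":[4.45,-0.78,-1.89],"hand":0.05},{"dp":[0,0,0],"turn":[4.45,-0.78,-1.89],"hand":0.05}]' >/dev/null
python3 -m handwheel '[{"dp":[0,0,0],"turn":[4.45,-0.78,-1.89],"hand":0.05},{"dp":[0,0,0],"turn":[4.45,-0.78,-1.89],"hand":0.05},{"dp":[0,0,0],"turn":[4.45,-0.78,-1.89],"hand":0.05},{"dp":[0,0,0],"turn":[4.45,-0.78,-1.89],"hand":0.05},{"dp":[0,0,0],"turn":[4.45,-0.78,-1.89],"hand":0.05}]' >/dev/null
python3 - <<'E'
from pose import *
st();step(PS-.06*xs,Rt(xs,ys,zs,-1))
E
```

```text
t 2.45 q [ 0.79  0.58  1.47 -0.55  1.68 -0.72] p [0.4336 0.2549 0.2127] w 0.05 gf 0.0 f [ 0.1 -0.8 -0.1]
dp tool mm [  1.8  -1.6 135.2] turn deg [-0.1   0.07  0.09]
```

```bash
python3 -m handwheel '[{"dp":[0.001,-0.001,0.03],"turn":[0,0,0],"hand":0.05},{"dp":[0.001,-0.001,0.03],"turn":[0,0,0],"hand":0.05},{"dp":[0,0,0.03],"turn":[0,0,0],"hand":0.05},{"dp":[0,0,0.03],"turn":[0,0,0],"hand":0.05},{"dp":[0,0,0.015],"turn":[0,0,0],"hand":0.05}]' >/dev/null
python3 - <<'E'
from pose import *
st();step(PS,Rt(xs,ys,zs,-1))
S=cap('scene');T=cap('top')
a=cv2.resize(S['img'][120:250,220:420],(800,520),interpolation=cv2.INTER_CUBIC);b=cv2.resize(T['img'][150:250,300:460],(800,500),interpolation=cv2.INTER_CUBIC)
cv2.imwrite('pics/p1.png',cv2.resize(np.vstack([a,b]),(470,600),interpolation=cv2.INTER_AREA))
E
```

```text
t 2.95 q [ 0.67  0.62  1.7  -0.62  1.39 -0.65] p [0.4353 0.1559 0.1172] w 0.0499 gf 0.0 f [-0.3 -0.5  0.1]
dp tool mm [-1.8  0.6 57.7] turn deg [-0.02 -0.12  0.08]
```

View pics/p1.png

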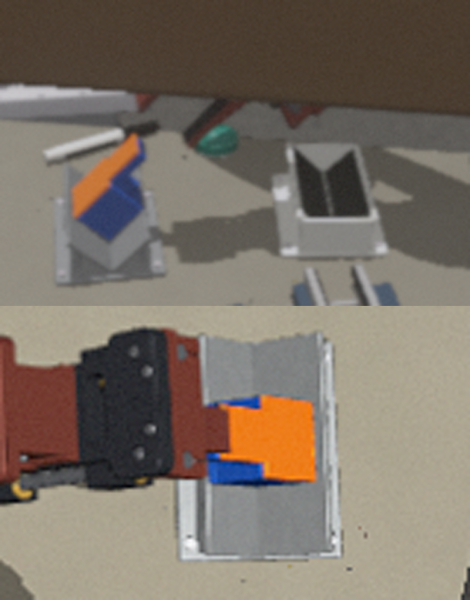

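The top view shows the finger in line with the tab (finger about (225,428), tab centre about y = 434 before parallax), and the gap above the tab is free. I'll close in.

```bash
python3 -m handwheel '[{"dp":[-0.001,0,0.013],"turn":[0,0,0],"hand":0.05},{"dp":[-0.001,0,0.013],"turn":[0,0,0],"hand":0.05},{"dp":[0,0,0.013],"turn":[0,0,0],"hand":0.05},{"dp":[0,0,0.012],"turn":[0,0,0],"hand":0.05},{"dp":[0,0,0.006],"turn":[0,0,0],"hand":0.05}]' 
python3 -m handwheel '[{"dp":[0,0,0],"turn":[0,0,0],"hand":0.04},{"dp":[0,0,0],"turn":[0,0,0],"hand":0.032},{"dp":[0,0,0],"turn":[0,0,0],"hand":0.026},{"dp":[0,0,0],"turn":[0,0,0],"hand":0.022},{"dp":[0,0,0],"turn":[0,0,0],"hand":0.019}]' 5
python3 - <<'E'
from pose import *
st();step(PS,Rt(xs,ys,zs,-1))
E
```

```text
time_s: 3.55
ee_pos: [0.4398, 0.1163, 0.0774]
tcp_rot: [[-0.999, -0.037, 0.035], [-0.051, 0.706, -0.706], [0.002, -0.707, -0.707]]
force: [-0.7, 0.3, 0.4]
grip_width: 0.0497
grip_force: 0.0
time_s: 4.05
ee_pos: [0.4405, 0.1178, 0.0784]
tcp_rot: [[-0.999, -0.036, 0.036], [-0.051, 0.707, -0.705], [-0.0, -0.706, -0.708]]
force: [-0.2, -0.3, -0.1]
grip_width: 0.0195
grip_force: 0.0
t 4.05 q [ 0.62  0.66  1.77 -0.67  1.28 -0.61] p [0.4405 0.1178 0.0784] w 0.0195 gf 0.0 f [-0.2 -0.3 -0.1]
dp tool mm [1.5 0.2 3.2] turn deg [0.06 0.04 0.02]
```

```bash
python3 -m handwheel '[{"dp":[0,0,0.001],"turn":[0,0,0],"hand":0.018},{"dp":[0,0,0.001],"turn":[0,0,0],"hand":0.017},{"dp":[0,0,0],"turn":[0,0,0],"hand":0.016},{"dp":[0,0,0],"turn":[0,0,0],"hand":0.015},{"dp":[0,0,0],"turn":[0,0,0],"hand":0.014}]' 5
python3 -m handwheel '[{"dp":[0,0,0],"turn":[0,0,0],"hand":0.013},{"dp":[0,0,0],"turn":[0,0,0],"hand":0.012},{"dp":[0,0,0],"turn":[0,0,0],"hand":0.011},{"dp":[0,0,0],"turn":[0,0,0],"hand":0.01},{"dp":[0,0,0],"turn":[0,0,0],"hand":0.01}]' 5
```

```text
time_s: 4.55
ee_pos: [0.4405, 0.115, 0.0779]
tcp_rot: [[-0.999, -0.036, 0.036], [-0.051, 0.704, -0.708], [0.0, -0.709, -0.705]]
force: [0.1, -3.1, 7.1]
grip_width: 0.014
grip_force: 4.8
time_s: 5.05
ee_pos: [0.4405, 0.115, 0.0779]
tcp_rot: [[-0.999, -0.036, 0.036], [-0.051, 0.705, -0.708], [0.0, -0.709, -0.705]]
force: [-0.1, -3.4, 6.1]
grip_width: 0.0142
grip_force: 5.0
```

Both tabs are pinched at 14.2 mm. I'll grip firmly and lift gently.

```bash
python3 -m handwheel '[{"dp":[0,-0.0005,0],"turn":[0,0,0],"hand":0.005},{"dp":[0,0,0],"turn":[0,0,0],"hand":0.005},{"dp":[0,0,0],"turn":[0,0,0],"hand":0.005},{"dp":[0,0,0],"turn":[0,0,0],"hand":0.005},{"dp":[0,0,0],"turn":[0,0,0],"hand":0.005}]' 55
python3 -m handwheel '[{"dp":[0,-0.002,-0.002],"turn":[0,0,0],"hand":0.005},{"dp":[0,-0.004,-0.004],"turn":[0,0,0],"hand":0.005},{"dp":[0,-0.006,-0.006],"turn":[0,0,0],"hand":0.005},{"dp":[0,-0.008,-0.008],"turn":[0,0,0],"hand":0.005},{"dp":[0,-0.008,-0.008],"turn":[0,0,0],"hand":0.005}]'
python3 -m handwheel '[{"dp":[0,-0.008,-0.012],"turn":[0,0,0],"hand":0.005},{"dp":[0,-0.008,-0.015],"turn":[0,0,0],"hand":0.005},{"dp":[0,-0.008,-0.015],"turn":[0,0,0],"hand":0.005},{"dp":[0,-0.008,-0.015],"turn":[0,0,0],"hand":0.005},{"dp":[0,-0.004,-0.008],"turn":[0,0,0],"hand":0.005}]'
python3 - <<'E'
from pose import *
st()
S=cap('scene');T=cap('top')
a=cv2.resize(S['img'][120:250,220:420],(800,520),interpolation=cv2.INTER_CUBIC);b=cv2.resize(T['img'][150:250,300:460],(800,500),interpolation=cv2.INTER_CUBIC)
cv2.imwrite('pics/p2.png',cv2.resize(np.vstack([a,b]),(470,600),interpolation=cv2.INTER_AREA))
step(PT-.1*xt+.05*zt,Rt(xt,yt,zt,1))
E
```

```text
time_s: 5.55
ee_pos: [0.4408, 0.1149, 0.0781]
tcp_rot: [[-0.999, -0.036, 0.037], [-0.051, 0.705, -0.707], [-0.0, -0.708, -0.706]]
force: [2.1, -4.1, 5.6]
grip_width: 0.0135
grip_force: 54.9
time_s: 6.05
ee_pos: [0.4404, 0.1159, 0.1177]
tcp_rot: [[-0.999, -0.036, 0.036], [-0.051, 0.707, -0.705], [0.0, -0.706, -0.708]]
force: [-0.0, -0.9, -2.1]
grip_width: 0.0138
grip_force: 54.9
time_s: 6.55
ee_pos: [0.4398, 0.1369, 0.1902]
tcp_rot: [[-0.999, -0.035, 0.037], [-0.051, 0.708, -0.705], [-0.002, -0.706, -0.709]]
force: [0.3, -0.6, -2.6]
grip_width: 0.0143
grip_force: 54.9
t 6.55 q [ 0.64  0.5   1.68 -0.63  1.48 -0.75] p [0.4398 0.1369 0.1902] w 0.0143 gf 54.9 f [ 0.3 -0.6 -2.6]
dp tool mm [ -11.5  196.5 -155. ] turn deg [  -9.52    0.22 -173.64]
```

View pics/p2.png

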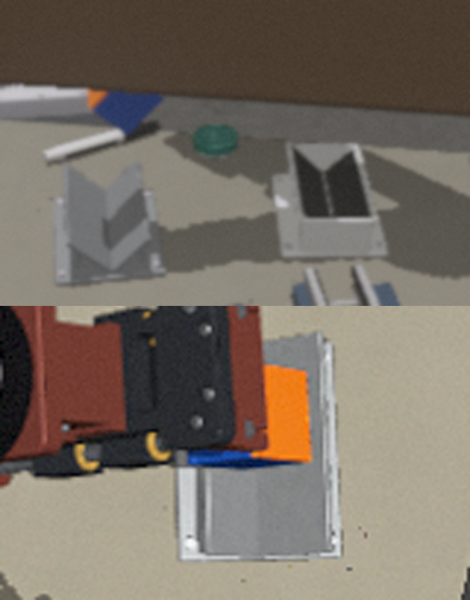

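It is lifted cleanly: the stand is empty in the scene view at about (110,220), and cover and holder are still together in the hand with a load of 2.6 N. Now the half turn about the tool axis.

```bash
R='' 
python3 -m handwheel '[{"dp":[0,0,0],"turn":[0,0,3],"hand":0.005},{"dp":[0,0,0],"turn":[0,0,6],"hand":0.005},{"dp":[0,0,0],"turn":[0,0,7],"hand":0.005},{"dp":[0,0,0],"turn":[0,0,7],"hand":0.005},{"dp":[0,0,0],"turn":[0,0,7],"hand":0.005}]' >/dev/null
python3 -m handwheel '[{"dp":[0,0,0],"turn":[0,0,7],"hand":0.005},{"dp":[0,0,0],"turn":[0,0,7],"hand":0.005},{"dp":[0,0,0],"turn":[0,0,7],"hand":0.005},{"dp":[0,0,0],"turn":[0,0,7],"hand":0.005},{"dp":[0,0,0],"turn":[0,0,7],"hand":0.005}]' >/dev/null
python3 -m handwheel '[{"dp":[0,0,0],"turn":[0,0,7],"hand":0.005},{"dp":[0,0,0],"turn":[0,0,7],"hand":0.005},{"dp":[0,0,0],"turn":[0,0,7],"hand":0.005},{"dp":[0,0,0],"turn":[0,0,7],"hand":0.005},{"dp":[0,0,0],"turn":[0,0,7],"hand":0.005}]' >/dev/null
python3 -m handwheel '[{"dp":[0,0,0],"turn":[0,0,7],"hand":0.005},{"dp":[0,0,0],"turn":[0,0,7],"hand":0.005},{"dp":[0,0,0],"turn":[0,0,7],"hand":0.005},{"dp":[0,0,0],"turn":[0,0,7],"hand":0.005},{"dp":[0,0,0],"turn":[0,0,7],"hand":0.005}]' >/dev/null
python3 -m handwheel '[{"dp":[0,0,0],"turn":[0,0,7],"hand":0.005},{"dp":[0,0,0],"turn":[0,0,7],"hand":0.005},{"dp":[0,0,0],"turn":[0,0,7],"hand":0.005},{"dp":[0,0,0],"turn":[0,0,7],"hand":0.005},{"dp":[0,0,0],"turn":[0,0,7],"hand":0.005}]' >/dev/null
python3 -m handwheel '[{"dp":[0,0,0],"turn":[0,0,7],"hand":0.005},{"dp":[0,0,0],"turn":[0,0,3],"hand":0.005},{"dp":[0,0,0],"turn":[0,0,0],"hand":0.005},{"dp":[0,0,0],"turn":[0,0,0],"hand":0.005},{"dp":[0,0,0],"turn":[0,0,0],"hand":0.005}]'
python3 - <<'E'
from pose import *
st();step(PT-.1*xt+.05*zt,Rt(xt,yt,zt,1))
E
```

```text
time_s: 9.65
ee_pos: [0.4392, 0.136, 0.1879]
tcp_rot: [[0.999, 0.038, 0.035], [0.052, -0.706, -0.706], [-0.002, 0.707, -0.707]]
force: [-0.1, -0.0, -2.6]
grip_width: 0.0134
grip_force: 55.0
t 9.65 q [ 0.64  0.51  1.69 -0.63  1.48  2.39] p [0.4392 0.136  0.1879] w 0.0134 gf 55.0 f [-0.1 -0.  -2.6]
dp tool mm [  12.5 -195.6 -157.2] turn deg [-0.02 -6.13  6.27]
```

Run:
```python
from pose import *
G=PT-.0009*xt
step(G+[0,0,.09],Rt(xt,yt,zt,1)); print(G)
```

```text
dp tool mm [   7.2 -182.3 -122. ] turn deg [-0.02 -6.13  6.27]
[0.43518709 0.35124528 0.05541636]
```

```bash
python3 -m handwheel '[{"dp":[0,-0.006,-0.004],"turn":[0,0,0],"hand":0.005},{"dp":[0,-0.012,-0.008],"turn":[0,0,0],"hand":0.005},{"dp":[0.001,-0.018,-0.012],"turn":[0,0,0],"hand":0.005},{"dp":[0.001,-0.018,-0.012],"turn":[0,0,0],"hand":0.005},{"dp":[0.001,-0.018,-0.012],"turn":[0,0,0],"hand":0.005}]' >/dev/null
python3 -m handwheel '[{"dp":[0.001,-0.018,-0.012],"turn":[0,0,0],"hand":0.005},{"dp":[0.001,-0.018,-0.012],"turn":[0,0,0],"hand":0.005},{"dp":[0.001,-0.018,-0.012],"turn":[0,0,0],"hand":0.005},{"dp":[0.001,-0.018,-0.012],"turn":[0,0,0],"hand":0.005},{"dp":[0,-0.018,-0.012],"turn":[0,0,0],"hand":0.005}]' >/dev/null
python3 -m handwheel '[{"dp":[0,-0.013,-0.008],"turn":[0,-1.23,1.25],"hand":0.005},{"dp":[0,-0.007,-0.005],"turn":[0,-1.23,1.25],"hand":0.005},{"dp":[0,0,0],"turn":[0,-1.23,1.25],"hand":0.005},{"dp":[0,0,0],"turn":[0,-1.23,1.25],"hand":0.005},{"dp":[0,0,0],"turn":[0,-1.23,1.25],"hand":0.005}]' >/dev/null
python3 - <<'E'
from pose import *
st();G=PT-.0009*xt
step(G+[0,0,.03],Rt(xt,yt,zt,1))
S=cap('scene');T=cap('top')
a=cv2.resize(S['img'][120:250,220:420],(800,520),interpolation=cv2.INTER_CUBIC);b=cv2.resize(T['img'][130:260,200:360],(800,650),interpolation=cv2.INTER_CUBIC)
cv2.imwrite('pics/p3.png',cv2.resize(np.vstack([a,b]),(410,600),interpolation=cv2.INTER_AREA))
E
```

```text
t 11.15 q [ 0.84  0.77  1.24 -0.44  1.78  2.57] p [0.4355 0.3503 0.1451] w 0.0137 gf 55.0 f [-0.3 -0.5 -2. ]
dp tool mm [ -0.5 -42.9  41.6] turn deg [-0.01  0.09 -0.14]
```

View pics/p3.png

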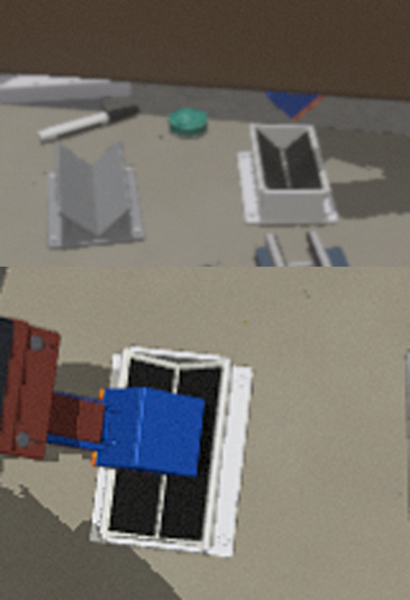

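The holder is turned over above the tray with the cover underneath, centred between the end walls (blue at about (150,430)). Descending.

```bash
python3 -m handwheel '[{"dp":[0,-0.008,0.008],"turn":[0,0,0],"hand":0.005},{"dp":[0,-0.01,0.01],"turn":[0,0,0],"hand":0.005},{"dp":[0,-0.01,0.01],"turn":[0,0,0],"hand":0.005},{"dp":[0,-0.009,0.009],"turn":[0,0,0],"hand":0.005},{"dp":[0,-0.006,0.006],"turn":[0,0,0],"hand":0.005}]'
python3 -m handwheel '[{"dp":[0,-0.004,0.004],"turn":[0,0,0],"hand":0.005},{"dp":[0,-0.003,0.003],"turn":[0,0,0],"hand":0.005},{"dp":[0,-0.002,0.002],"turn":[0,0,0],"hand":0.005},{"dp":[0,-0.002,0.002],"turn":[0,0,0],"hand":0.005},{"dp":[0,0,0],"turn":[0,0,0],"hand":0.005}]'
python3 - <<'E'
from pose import *
st();G=PT-.0009*xt
step(G,Rt(xt,yt,zt,1))
E
```

```text
time_s: 11.75
ee_pos: [0.4351, 0.35, 0.0825]
tcp_rot: [[0.995, -0.071, -0.072], [-0.102, -0.703, -0.704], [-0.001, 0.708, -0.706]]
force: [0.5, -0.1, -2.1]
grip_width: 0.0136
grip_force: 55.0
time_s: 12.25
ee_pos: [0.4358, 0.3506, 0.0688]
tcp_rot: [[0.995, -0.073, -0.071], [-0.102, -0.704, -0.703], [0.001, 0.707, -0.708]]
force: [-0.5, -0.3, -1.7]
grip_width: 0.0136
grip_force: 55.0
t 12.25 q [ 0.84  0.86  1.27 -0.43  1.68  2.62] p [0.4358 0.3506 0.0688] w 0.0136 gf 55.0 f [-0.5 -0.3 -1.7]
dp tool mm [-0.6 -9.9  9. ] turn deg [-0.04 -0.01 -0.06]
```

```bash
python3 -m handwheel '[{"dp":[0,-0.002,0.002],"turn":[0,0,0],"hand":0.005},{"dp":[0,-0.002,0.002],"turn":[0,0,0],"hand":0.005},{"dp":[0,-0.002,0.002],"turn":[0,0,0],"hand":0.005},{"dp":[0,-0.001,0.001],"turn":[0,0,0],"hand":0.005},{"dp":[0,0,0],"turn":[0,0,0],"hand":0.005}]'
python3 -m handwheel '[{"dp":[0,-0.0005,0.0005],"turn":[0,0,0],"hand":0.005},{"dp":[0,-0.0005,0.0005],"turn":[0,0,0],"hand":0.005},{"dp":[0,0,0],"turn":[0,0,0],"hand":0.005},{"dp":[0,0,0],"turn":[0,0,0],"hand":0.005},{"dp":[0,0,0],"turn":[0,0,0],"hand":0.005}]'
python3 - <<'E'
from pose import *
st();G=PT-.0009*xt
step(G,Rt(xt,yt,zt,1))
E
```

```text
time_s: 12.75
ee_pos: [0.4357, 0.3505, 0.0588]
tcp_rot: [[0.995, -0.072, -0.071], [-0.102, -0.704, -0.703], [0.001, 0.707, -0.707]]
force: [0.5, -1.2, -2.4]
grip_width: 0.0138
grip_force: 55.0
time_s: 13.25
ee_pos: [0.4359, 0.3505, 0.0586]
tcp_rot: [[0.995, -0.073, -0.071], [-0.102, -0.703, -0.703], [0.001, 0.707, -0.707]]
force: [-0.5, 2.4, 5.3]
grip_width: 0.0134
grip_force: 55.0
t 13.25 q [ 0.84  0.87  1.28 -0.43  1.66  2.62] p [0.4359 0.3505 0.0586] w 0.0134 gf 55.0 f [-0.5  2.4  5.3]
dp tool mm [-0.7 -2.7  1.8] turn deg [-0.01 -0.02 -0.09]
```

```bash
python3 -m handwheel '[{"dp":[0,-0.0005,0],"turn":[0,0,0],"hand":0.005},{"dp":[0,-0.0005,0],"turn":[0,0,0],"hand":0.005},{"dp":[0,0,0],"turn":[0,0,0],"hand":0.005},{"dp":[0,0,0],"turn":[0,0,0],"hand":0.005},{"dp":[0,0,0],"turn":[0,0,0],"hand":0.005}]' | egrep 'force:|pos'
python3 -m handwheel '[{"dp":[0,-0.0005,0],"turn":[0,0,0],"hand":0.005},{"dp":[0,-0.0005,0],"turn":[0,0,0],"hand":0.005},{"dp":[0,0,0],"turn":[0,0,0],"hand":0.005},{"dp":[0,0,0],"turn":[0,0,0],"hand":0.005},{"dp":[0,0,0],"turn":[0,0,0],"hand":0.005}]'| egrep 'force:|pos'
```

```text
ee_pos: [0.436, 0.3512, 0.0579]
force: [-0.7, 2.9, 4.8]
grip_force: 55.0
ee_pos: [0.4362, 0.3519, 0.0572]
force: [0.3, 2.0, 5.0]
grip_force: 55.0
```

```bash
python3 -m handwheel '[{"dp":[0,-0.0005,0],"turn":[0,0,0],"hand":0.005},{"dp":[0,-0.0005,0],"turn":[0,0,0],"hand":0.005},{"dp":[0,0,0],"turn":[0,0,0],"hand":0.005},{"dp":[0,0,0],"turn":[0,0,0],"hand":0.005},{"dp":[0,0,0],"turn":[0,0,0],"hand":0.005}]' | egrep 'force:|pos'
python3 -m handwheel '[{"dp":[0,-0.0005,0],"turn":[0,0,0],"hand":0.005},{"dp":[0,-0.0005,0],"turn":[0,0,0],"hand":0.005},{"dp":[0,0,0],"turn":[0,0,0],"hand":0.005},{"dp":[0,0,0],"turn":[0,0,0],"hand":0.005},{"dp":[0,0,0],"turn":[0,0,0],"hand":0.005}]'| egrep 'force:|pos'
python3 - <<'E'
from pose import *
st();G=PT-.0009*xt
step(G,Rt(xt,yt,zt,1))
E
```

```text
ee_pos: [0.4362, 0.3522, 0.057]
force: [0.2, 1.9, 8.4]
grip_force: 55.0
ee_pos: [0.4362, 0.3522, 0.057]
force: [-0.6, -0.9, 10.6]
grip_force: 55.0
t 15.25 q [ 0.84  0.88  1.27 -0.43  1.67  2.63] p [0.4362 0.3522 0.057 ] w 0.014 gf 55.0 f [-0.6 -0.9 10.6]
dp tool mm [-0.9 -0.4  1.8] turn deg [ 0.16 -0.03 -0.12]
```

Both slopes are in contact, so it is seated. I'll release, back out along the tool axis and look.

```bash
python3 -m handwheel '[{"dp":[0,0,0],"turn":[0,0,0],"hand":0.014},{"dp":[0,0,0],"turn":[0,0,0],"hand":0.016},{"dp":[0,0,0],"turn":[0,0,0],"hand":0.02},{"dp":[0,0,0],"turn":[0,0,0],"hand":0.028},{"dp":[0,0,0],"turn":[0,0,0],"hand":0.034}]' 10| egrep 'force:|pos|width'
python3 -m handwheel '[{"dp":[0,0,0],"turn":[0,0,0],"hand":0.034},{"dp":[0,0,-0.005],"turn":[0,0,0],"hand":0.034},{"dp":[0,0,-0.02],"turn":[0,0,0],"hand":0.034},{"dp":[0,0,-0.03],"turn":[0,0,0],"hand":0.034},{"dp":[0,0,-0.04],"turn":[0,0,0],"hand":0.04}]'| egrep 'force:|pos|width'
python3 - <<'E'
from pose import *
st()
S=cap('scene');T=cap('top')
a=cv2.resize(S['img'][150:250,330:410],(480,600),interpolation=cv2.INTER_CUBIC);b=cv2.resize(T['img'][150:250,225:310],(510,600),interpolation=cv2.INTER_CUBIC)
cv2.imwrite('pics/p4.png',cv2.resize(np.hstack([a,b]),(790,480),interpolation=cv2.INTER_AREA))
R=np.c_[-yt,np.zeros(3),[0,0,-1]]
for s in(1,-1):
  x=np.cross(s*yt,[0,0,-1]);step(np.array([.4318,.3179,.19]),np.c_[x,s*yt,[0,0,-1]])
E
```

```text
ee_pos: [0.436, 0.3533, 0.0544]
force: [-0.6, -0.1, 0.4]
grip_width: 0.0319
grip_force: 0.0
ee_pos: [0.4423, 0.4197, 0.122]
force: [0.2, 0.2, -0.7]
grip_width: 0.0386
grip_force: 0.0
t 16.25 q [ 0.89  0.88  1.07 -0.42  1.86  2.58] p [0.4423 0.4197 0.122 ] w 0.0386 gf 0.0 f [ 0.2  0.2 -0.7]
dp tool mm [ -1.6 122.1  29.1] turn deg [ 35.08  34.57 -85.1 ]
dp tool mm [ -1.6 122.1  29.1] turn deg [ 34.56 -35.07  84.96]
```

View pics/p4.png

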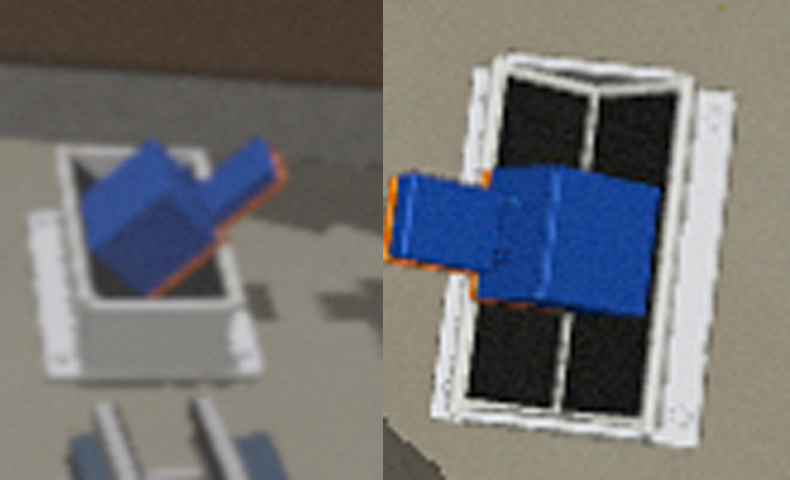

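The holder, cover and tabs sit squarely in the tray, with the orange edge against the back slope. Now I'll move above it with the tool turned vertical.

```bash
python3 -m handwheel '[{"dp":[0,0.026,-0.01],"turn":[0,0,0],"hand":0.072},{"dp":[0,0.026,-0.01],"turn":[0,0,0],"hand":0.072},{"dp":[0,0.026,-0.01],"turn":[0,0,0],"hand":0.072},{"dp":[0,0.026,-0.01],"turn":[0,0,0],"hand":0.072},{"dp":[0,0.026,-0.01],"turn":[0,0,0],"hand":0.072}]' >/dev/null
python3 -m handwheel '[{"dp":[0,0,0],"turn":[2.92,2.88,-7.09],"hand":0.072},{"dp":[0,0,0],"turn":[2.92,2.88,-7.09],"hand":0.072},{"dp":[0,0,0],"turn":[2.92,2.88,-7.09],"hand":0.072},{"dp":[0,0,0],"turn":[2.92,2.88,-7.09],"hand":0.072},{"dp":[0,0,0],"turn":[2.92,2.88,-7.09],"hand":0.072}]' >/dev/null
python3 -m handwheel '[{"dp":[0,0,0],"turn":[2.92,2.88,-7.09],"hand":0.072},{"dp":[0,0,0],"turn":[2.92,2.88,-7.09],"hand":0.072},{"dp":[0,0,0],"turn":[2.92,2.88,-7.09],"hand":0.072},{"dp":[0,0,0],"turn":[2.92,2.88,-7.09],"hand":0.072},{"dp":[0,0,0],"turn":[2.92,2.88,-7.09],"hand":0.072}]' >/dev/null
python3 -m handwheel '[{"dp":[0,0,0],"turn":[2.92,2.88,-7.09],"hand":0.072},{"dp":[0,0,0],"turn":[2.92,2.88,-7.09],"hand":0.072},{"dp":[0,0,0],"turn":[0,0,0],"hand":0.072},{"dp":[0,0,0],"turn":[0,0,0],"hand":0.072},{"dp":[0,0,0],"turn":[0,0,0],"hand":0.072}]' >/dev/null
python3 - <<'E'
from pose import *
np.set_printoptions(precision=4,suppress=True)
st()
T=cap('top')
A=onz(T,[[261.5,184.4],[258.4,214.2]],.0763);B=onz(T,[[282.4,189],[279.1,215.8]],.0431)
print(A,B,np.linalg.norm(A[0]-A[1]),np.linalg.norm(B[0]-B[1]))
ca,cb=A.mean(0),B.mean(0);print(ca,cb,'yaw',np.degrees(np.arctan2(*(A[0]-A[1])[[1,0]])),np.degrees(np.arctan2(*(B[0]-B[1])[[1,0]])),'along y',(ca-CT)@yt,(cb-CT)@yt,'right',(ca-CT)@np.cross(yt,[0,0,1]),(cb-CT)@np.cross(yt,[0,0,1]))
c=CT+.0005*0;c=CT+yt*(((ca-CT)@yt+(cb-CT)@yt)/2)
print('ctr',c);x=np.cross(yt,[0,0,-1]);step(np.array([c[0],c[1],.12]),np.c_[x,yt,[0,0,-1]])
E
```

```text
t 18.35 q [ 0.58  0.3   1.54 -0.    1.32  0.68] p [0.4365 0.3637 0.2487] w 0.0722 gf 0.0 f [-0.4  0.3  1. ]
[[0.4544 0.317  0.0763]
 [0.4051 0.3212 0.0763]] [[0.4513 0.2846 0.0431]
 [0.4052 0.2896 0.0431]] 0.049556659893491055 0.046359629863059804
[0.4298 0.3191 0.0763] [0.4282 0.2871 0.0431] yaw -4.833561397865879 -6.205862133914299 along y -0.0021497031355082554 -0.00046179092482192033 right -0.0009582334601987038 0.030980709834790152
ctr [0.4305 0.318  0.012 ]
dp tool mm [-45.1  -0.5 129.1] turn deg [-0.25  0.53 -0.2 ]
```

```bash
python3 -m handwheel '[{"dp":[-0.015,0,0.02],"turn":[-0.25,0.5,-0.2],"hand":0.072},{"dp":[-0.015,0,0.03],"turn":[0,0,0],"hand":0.072},{"dp":[-0.015,0,0.03],"turn":[0,0,0],"hand":0.072},{"dp":[0,0,0.03],"turn":[0,0,0],"hand":0.072},{"dp":[0,0,0.02],"turn":[0,0,0],"hand":0.072}]' >/dev/null
python3 - <<'E'
from pose import *
st();x=np.cross(yt,[0,0,-1]);step(np.array([.4305,.3178,.035]),np.c_[x,yt,[0,0,-1]])
S=cap('scene');T=cap('top')
a=cv2.resize(S['img'][120:250,310:410],(480,624),interpolation=cv2.INTER_CUBIC);b=cv2.resize(T['img'][150:254,225:310],(510,624),interpolation=cv2.INTER_CUBIC)
cv2.imwrite('pics/p5.png',cv2.resize(np.hstack([a,b]),(790,500),interpolation=cv2.INTER_AREA))
E
```

```text
t 18.9 q [ 0.51  0.39  1.77 -0.    0.99  0.61] p [0.4308 0.3186 0.1173] w 0.0721 gf 0.0 f [ 0.8  0.1 -0.6]
dp tool mm [-0.7 -0.1 82.3] turn deg [-0.09  0.06  0.04]
```

View pics/p5.png

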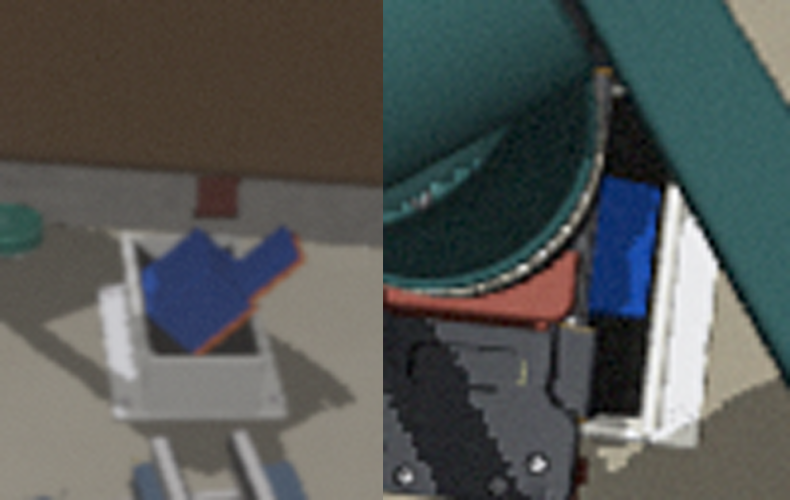

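The near finger at (217,195) hangs in front of and above the block (ridge at (200,230)), aligned with it. Descending and closing softly.

```bash
python3 -m handwheel '[{"dp":[-0.0005,0,0.02],"turn":[0,0,0],"hand":0.072},{"dp":[0,0,0.02],"turn":[0,0,0],"hand":0.072},{"dp":[0,0,0.02],"turn":[0,0,0],"hand":0.072},{"dp":[0,0,0.015],"turn":[0,0,0],"hand":0.072},{"dp":[0,0,0.007],"turn":[0,0,0],"hand":0.072}]' |egrep 'pos|force:'
python3 -m handwheel '[{"dp":[0,0,0],"turn":[0,0,0],"hand":0.062},{"dp":[0,0,0],"turn":[0,0,0],"hand":0.056},{"dp":[0,0,0],"turn":[0,0,0],"hand":0.052},{"dp":[0,0,0],"turn":[0,0,0],"hand":0.051},{"dp":[0,0,0],"turn":[0,0,0],"hand":0.05}]' 3|egrep 'pos|force:|width'
python3 -m handwheel '[{"dp":[0,0,0],"turn":[0,0,0],"hand":0.0495},{"dp":[0,0,0],"turn":[0,0,0],"hand":0.049},{"dp":[0,0,0],"turn":[0,0,0],"hand":0.0485},{"dp":[0,0,0],"turn":[0,0,0],"hand":0.048},{"dp":[0,0,0],"turn":[0,0,0],"hand":0.0475}]' 3|egrep 'pos|force:|width'
```

```text
ee_pos: [0.4322, 0.3191, 0.037]
force: [0.2, 0.1, -0.3]
grip_force: 0.0
ee_pos: [0.4326, 0.3187, 0.0378]
force: [0.1, 0.4, 0.3]
grip_width: 0.0503
grip_force: 0.0
ee_pos: [0.433, 0.3186, 0.0374]
force: [1.5, -0.2, 1.8]
grip_width: 0.0475
grip_force: 1.3
```

```bash
python3 -m handwheel '[{"dp":[0,0.0004,0],"turn":[0,0,0],"hand":0.047},{"dp":[0,0,0],"turn":[0,0,0],"hand":0.0465},{"dp":[0,0,0],"turn":[0,0,0],"hand":0.046},{"dp":[0,0,0],"turn":[0,0,0],"hand":0.045},{"dp":[0,0,0],"turn":[0,0,0],"hand":0.04}]' 4|egrep 'pos|force:|width'
python3 -m handwheel '[{"dp":[0,0,0],"turn":[0,0,0],"hand":0.04},{"dp":[0,0,0],"turn":[0,0,0],"hand":0.04},{"dp":[0,0,0],"turn":[0,0,0],"hand":0.04},{"dp":[0,0,0],"turn":[0,0,0],"hand":0.04},{"dp":[0,0,0],"turn":[0,0,0],"hand":0.04}]' 30|egrep 'pos|force:|width'
python3 - <<'E'
from pose import *
o=ctrl.get_obs();r=np.array(o['tcp_rot']);print('up-right zt in tool',(r.T@zt).round(3),'up-left',(r.T@-xt).round(3))
E
```

```text
ee_pos: [0.4331, 0.3186, 0.0374]
force: [2.7, -1.6, 2.8]
grip_width: 0.0471
grip_force: 4.0
ee_pos: [0.4331, 0.3186, 0.0374]
force: [4.2, -2.6, 3.0]
grip_width: 0.0469
grip_force: 30.0
up-right zt in tool [-0.706 -0.001 -0.708] up-left [ 0.708  0.002 -0.706]
```

Gripped on both sides at 46.9 mm. I'll ease the holder off the foot slope and then draw it straight out along the pocket axis.

```bash
python3 -m handwheel '[{"dp":[0.0007,0,-0.0007],"turn":[0,0,0],"hand":0.04},{"dp":[-0.0014,0,-0.0014],"turn":[0,0,0],"hand":0.04},{"dp":[-0.002,0,-0.002],"turn":[0,0,0],"hand":0.04},{"dp":[-0.003,0,-0.003],"turn":[0,0,0],"hand":0.04},{"dp":[-0.003,0,-0.003],"turn":[0,0,0],"hand":0.04}]'|egrep 'pos|force:|width'
python3 -m handwheel '[{"dp":[-0.003,0,-0.003],"turn":[0,0,0],"hand":0.04},{"dp":[-0.004,0,-0.004],"turn":[0,0,0],"hand":0.04},{"dp":[-0.004,0,-0.004],"turn":[0,0,0],"hand":0.04},{"dp":[-0.004,0,-0.004],"turn":[0,0,0],"hand":0.04},{"dp":[-0.004,0,-0.004],"turn":[0,0,0],"hand":0.04}]'|egrep 'pos|force:|width'
python3 -m handwheel '[{"dp":[-0.004,0,-0.004],"turn":[0,0,0],"hand":0.04},{"dp":[-0.004,0,-0.004],"turn":[0,0,0],"hand":0.04},{"dp":[-0.006,0,-0.006],"turn":[0,0,0],"hand":0.04},{"dp":[-0.006,0,-0.012],"turn":[0,0,0],"hand":0.04},{"dp":[-0.006,0,-0.03],"turn":[0,0,0],"hand":0.04}]'|egrep 'pos|force:|width'
python3 - <<'E'
from pose import *
st()
S=cap('scene');T=cap('top')
a=cv2.resize(S['img'][120:250,310:410],(480,624),interpolation=cv2.INTER_CUBIC);b=cv2.resize(T['img'][150:254,225:310],(510,624),interpolation=cv2.INTER_CUBIC)
cv2.imwrite('pics/p6.png',cv2.resize(np.hstack([a,b]),(790,500),interpolation=cv2.INTER_AREA))
E
```

```text
ee_pos: [0.431, 0.3093, 0.0472]
force: [-0.3, 1.3, -2.0]
grip_width: 0.0465
grip_force: 30.0
ee_pos: [0.43, 0.2905, 0.0667]
force: [0.4, 0.2, -1.7]
grip_width: 0.0473
grip_force: 30.0
ee_pos: [0.4255, 0.2636, 0.1216]
force: [0.1, 0.3, -1.3]
grip_width: 0.0464
grip_force: 30.0
t 23.0 q [0.42 0.34 1.84 0.   0.97 0.52] p [0.4255 0.2636 0.1216] w 0.0464 gf 30.0 f [ 0.1  0.3 -1.3]
```

View pics/p6.png

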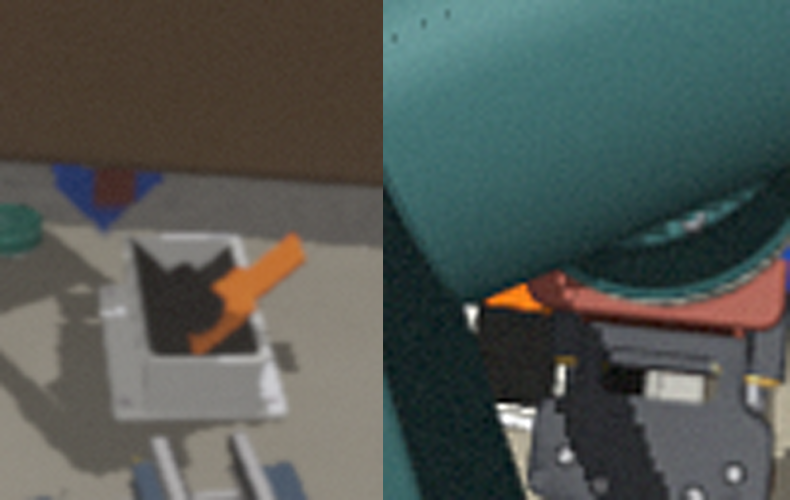

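The loupe is standing black on the orange cover in the tray, around (185,300), and the empty blue holder hangs in the gripper at about (105,190). On to the stand.

```bash
cat >> pose.py <<'E'
_d=np.array([.4331,.3186,.0374])-(CT+.0004*zt-.0018*xt)
GS=CS+.0021*zs-.001*xs+(xs*(_d@xt)+zs*(_d@zt))-.004*zs
RS=np.c_[np.cross(ys,[0,0,-1]),ys,[0,0,-1]]
E
python3 - <<'E'
from pose import *
print(GS);step(GS+[0,0,.08],RS)
E
```

```text
[0.43960446 0.10588603 0.03520797]
dp tool mm [-157.5   26.    10.1] turn deg [ 0.31 -0.18 -8.64]
```

```bash
python3 -m handwheel '[{"dp":[-0.008,0.001,0],"turn":[0,0,0],"hand":0.04},{"dp":[-0.016,0.003,0],"turn":[0,0,0],"hand":0.04},{"dp":[-0.02,0.004,0],"turn":[0,0,0],"hand":0.04},{"dp":[-0.02,0.004,0],"turn":[0,0,0],"hand":0.04},{"dp":[-0.02,0.004,0],"turn":[0,0,0],"hand":0.04}]'|egrep 'force:|width'
python3 -m handwheel '[{"dp":[-0.02,0.003,0.002],"turn":[0,0,0],"hand":0.04},{"dp":[-0.02,0.003,0.002],"turn":[0,0,0],"hand":0.04},{"dp":[-0.018,0.002,0.002],"turn":[0.3,-0.2,0],"hand":0.04},{"dp":[-0.01,0.002,0.002],"turn":[0,0,-4.3],"hand":0.04},{"dp":[-0.005,0,0.002],"turn":[0,0,-4.3],"hand":0.04}]'|egrep 'force:|width'
python3 - <<'E'
from pose import *
st();step(GS+[0,0,.012],RS)
E
```

```text
force: [1.0, -0.8, -2.0]
grip_width: 0.0471
grip_force: 30.0
force: [0.3, 0.4, -2.0]
grip_width: 0.0469
grip_force: 30.0
t 24.1 q [ 0.08  0.3   1.95 -0.    0.9   0.03] p [0.437  0.1047 0.1112] w 0.0469 gf 30.0 f [ 0.3  0.4 -2. ]
dp tool mm [ 1.1  3.1 64. ] turn deg [-0.43  0.13  0.11]
```

```bash
python3 -m handwheel '[{"dp":[0.001,0.003,0.015],"turn":[-0.4,0.1,0],"hand":0.04},{"dp":[0,0,0.018],"turn":[0,0,0],"hand":0.04},{"dp":[0,0,0.016],"turn":[0,0,0],"hand":0.04},{"dp":[0,0,0.01],"turn":[0,0,0],"hand":0.04},{"dp":[0,0,0.004],"turn":[0,0,0],"hand":0.04}]'|egrep 'pos|force:'
python3 -m handwheel '[{"dp":[0,0,0.002],"turn":[0,0,0],"hand":0.04},{"dp":[0,0,0.002],"turn":[0,0,0],"hand":0.04},{"dp":[0,0,0.002],"turn":[0,0,0],"hand":0.04},{"dp":[0,0,0],"turn":[0,0,0],"hand":0.04},{"dp":[0,0,0],"turn":[0,0,0],"hand":0.04}]'|egrep 'pos|force:'
python3 -m handwheel '[{"dp":[0,0,0.001],"turn":[0,0,0],"hand":0.04},{"dp":[0,0,0.001],"turn":[0,0,0],"hand":0.04},{"dp":[0,0,0.001],"turn":[0,0,0],"hand":0.04},{"dp":[0,0,0],"turn":[0,0,0],"hand":0.04},{"dp":[0,0,0],"turn":[0,0,0],"hand":0.04}]'|egrep 'pos|force:'
python3 - <<'E'
from pose import *
st();step(GS,RS)
E
```

```text
ee_pos: [0.4395, 0.1069, 0.0478]
force: [-0.5, -0.8, -1.5]
grip_force: 30.0
ee_pos: [0.441, 0.1073, 0.0434]
force: [0.4, 0.2, -1.0]
grip_force: 30.0
ee_pos: [0.4408, 0.1072, 0.0401]
force: [0.3, 0.9, -2.2]
grip_force: 30.0
t 25.6 q [ 0.09  0.42  2.01 -0.    0.71  0.04] p [0.4408 0.1072 0.0401] w 0.0468 gf 30.0 f [ 0.3  0.9 -2.2]
dp tool mm [-1.3 -1.3  4.9] turn deg [ 0.07  0.01 -0.02]
```

```bash
python3 -m handwheel '[{"dp":[-0.001,0,0.001],"turn":[0,0,0],"hand":0.04},{"dp":[0,0,0.001],"turn":[0,0,0],"hand":0.04},{"dp":[0,0,0],"turn":[0,0,0],"hand":0.04},{"dp":[0,0,0],"turn":[0,0,0],"hand":0.04},{"dp":[0,0,0],"turn":[0,0,0],"hand":0.04}]'|egrep 'pos|force:'
python3 -m handwheel '[{"dp":[0,0,0.001],"turn":[0,0,0],"hand":0.04},{"dp":[0,0,0.001],"turn":[0,0,0],"hand":0.04},{"dp":[0,0,0],"turn":[0,0,0],"hand":0.04},{"dp":[0,0,0],"turn":[0,0,0],"hand":0.04},{"dp":[0,0,0],"turn":[0,0,0],"hand":0.04}]'|egrep 'pos|force:'
```

```text
ee_pos: [0.4409, 0.1062, 0.0382]
force: [-0.2, 0.1, -0.8]
grip_force: 30.0
ee_pos: [0.4409, 0.1062, 0.0362]
force: [-0.2, 0.1, -1.4]
grip_force: 30.0
```

```bash
python3 -m handwheel '[{"dp":[0,0,0.0005],"turn":[0,0,0],"hand":0.04},{"dp":[0,0,0.0005],"turn":[0,0,0],"hand":0.04},{"dp":[0,0,0],"turn":[0,0,0],"hand":0.04},{"dp":[0,0,0],"turn":[0,0,0],"hand":0.04},{"dp":[0,0,0],"turn":[0,0,0],"hand":0.04}]'|egrep 'pos|force:'
python3 -m handwheel '[{"dp":[0,0,0.0005],"turn":[0,0,0],"hand":0.04},{"dp":[0,0,0.0005],"turn":[0,0,0],"hand":0.04},{"dp":[0,0,0],"turn":[0,0,0],"hand":0.04},{"dp":[0,0,0],"turn":[0,0,0],"hand":0.04},{"dp":[0,0,0],"turn":[0,0,0],"hand":0.04}]'|egrep 'pos|force:'
```

```text
ee_pos: [0.4411, 0.106, 0.0355]
force: [-0.7, -3.8, 4.5]
grip_force: 30.0
ee_pos: [0.4413, 0.1056, 0.035]
force: [-2.7, -5.7, 14.3]
grip_force: 30.0
```

Back slope touched. I'll slide down-right until the foot slope is touched too.

```bash
python3 -m handwheel '[{"dp":[-0.0007,0,0],"turn":[0,0,0],"hand":0.04},{"dp":[0,0,0],"turn":[0,0,0],"hand":0.04},{"dp":[0,0,0],"turn":[0,0,0],"hand":0.04},{"dp":[0,0,0],"turn":[0,0,0],"hand":0.04},{"dp":[0,0,0],"turn":[0,0,0],"hand":0.04}]'|egrep 'pos|force:'
python3 -m handwheel '[{"dp":[-0.0004,0,0.0004],"turn":[0,0,0],"hand":0.04},{"dp":[0,0,0],"turn":[0,0,0],"hand":0.04},{"dp":[0,0,0],"turn":[0,0,0],"hand":0.04},{"dp":[0,0,0],"turn":[0,0,0],"hand":0.04},{"dp":[0,0,0],"turn":[0,0,0],"hand":0.04}]'|egrep 'pos|force:'
```

```text
ee_pos: [0.4413, 0.1055, 0.035]
force: [-1.6, -2.1, 12.4]
grip_force: 30.0
ee_pos: [0.4414, 0.1055, 0.0349]
force: [-3.9, 0.3, 18.3]
grip_force: 30.0
```

Both slopes are loaded, so I'll release and rise straight up.

```bash
python3 -m handwheel '[{"dp":[0,0,-0.0005],"turn":[0,0,0],"hand":0.048},{"dp":[0,0,0],"turn":[0,0,0],"hand":0.049},{"dp":[0,0,0],"turn":[0,0,0],"hand":0.052},{"dp":[0,0,0],"turn":[0,0,0],"hand":0.058},{"dp":[0,0,0],"turn":[0,0,0],"hand":0.066}]' 10|egrep 'pos|force:|width'
python3 -m handwheel '[{"dp":[0,0,0],"turn":[0,0,0],"hand":0.068},{"dp":[0,0,-0.005],"turn":[0,0,0],"hand":0.068},{"dp":[0,0,-0.02],"turn":[0,0,0],"hand":0.068},{"dp":[0,0,-0.03],"turn":[0,0,0],"hand":0.068},{"dp":[0,0,-0.04],"turn":[0,0,0],"hand":0.068}]'|egrep 'pos|force:|width'
python3 -m handwheel '[{"dp":[0,0,-0.045],"turn":[0,0,0],"hand":0.068},{"dp":[0,0,-0.045],"turn":[0,0,0],"hand":0.068},{"dp":[0,0,0],"turn":[0,0,0],"hand":0.068},{"dp":[0,0,0],"turn":[0,0,0],"hand":0.068},{"dp":[0,0,0],"turn":[0,0,0],"hand":0.068}]'|egrep 'pos|force:|width'
python3 - <<'E'
from pose import *
st()
S=cap('scene');T=cap('top')
a=cv2.resize(S['img'][140:250,230:410],(800,489),interpolation=cv2.INTER_CUBIC)
cv2.imwrite('pics/p7.png',a)
E
```

```text
ee_pos: [0.4409, 0.1051, 0.0341]
force: [-0.3, 0.6, -0.4]
grip_width: 0.0629
grip_force: 0.0
ee_pos: [0.4393, 0.105, 0.1295]
force: [0.5, 1.0, 0.4]
grip_width: 0.068
grip_force: 0.0
ee_pos: [0.4396, 0.105, 0.2183]
force: [-0.4, 0.5, -0.8]
grip_width: 0.068
grip_force: 0.0
t 30.1 q [ 0.08  0.15  1.82 -0.    1.17  0.03] p [0.4396 0.105  0.2183] w 0.068 gf 0.0 f [-0.4  0.5 -0.8]
```

View pics/p7.png

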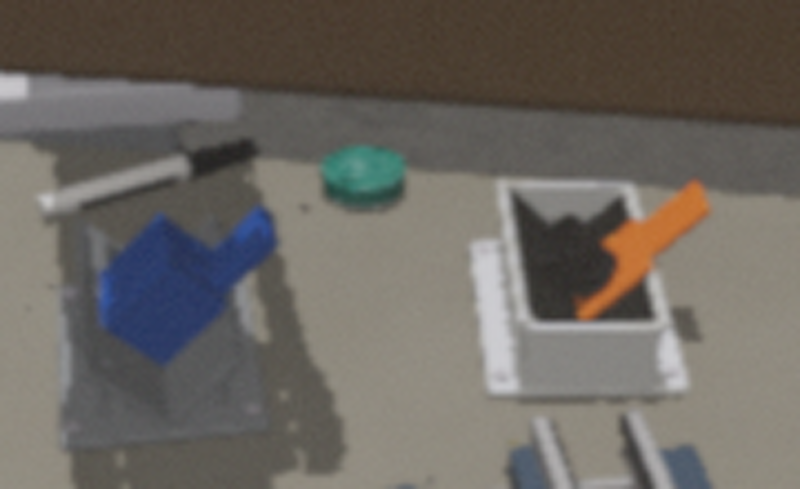

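The empty holder is back in the stand, mouth on the back slope, around (165,290). The cover lies on the tray's back slope with the dark loupe on it at about (570,265), and the robot is clear. Handing in.

```bash
python3 -c "
from workcell import ctrl
print(ctrl.hand_in())"
```

```text
the job is handed in; nothing more can be done
None
```

I handed the job in at about 30 s on the robot's clock: the last picture shows the loupe standing on the cover in the tray and the empty holder back in the grey stand, though no verdict came back.

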